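# Dock the gas manifold on its sloping console

## Task

Pick up the gas manifold by its block and lower it onto the sloping docking console, so that the round pin comes up through the small hole of its base plate and the diamond pin through the large hole; wiggle it if needed until the plate lies flush on the sloping face, then let go. Do not drop it, and leave the bottle, cup, tray and brush where they are.

Things in the scene. Friction and masses are not known exactly. Their poses are not given: they have to be found in the camera images.
- manifold_mid (a point): Centre of the loose gas manifold (0.4-0.75 kg), 35 mm above its underside; starts flat on the worktop. z: up from the plate; y: along it, to the small hole. Dark steel base plate 90 (x) x 160 (y) x 10 mm; aluminium grip block 26 (x) x 70 (y) mm on its middle, reaching 10 to 70 mm above the underside: grasp it across x. Black knob on the block's +y end, thin brass nipple on its -y end.
- hole_round (a point): Centre of the manifold's small through hole, diameter 16.5 mm, at the underside of the plate, 60 mm from its middle (y = +60), at the end of the black knob (22 mm diameter, 10 mm long, axis 50 mm above the underside). Axes as manifold_mid.
- hole_diamond (a point): Centre of the manifold's large through hole, diameter 22.5 mm, at the underside of the plate, 60 mm from its middle (y = -60), at the end of the brass nipple (8 mm diameter, 12 mm long, axis 52 mm above the underside). Axes as manifold_mid.
- dock_face: Dark steel face, 112 (x) x 200 (y) mm, of the fixed grey wedge-shaped console, low edge (47 mm high) towards the robot, high edge 103 mm. Origin: centre of the surface, 75 mm above the worktop. z: out of the face, leaning 30 degrees from vertical to the robot's side; y: level, to the round pin; x: up the slope. Once docked, the manifold's axes are parallel to these, its underside on the face.
- pin_round (a point): Foot of the round steel pin, on the face at y = +60 mm. The pin stands square to the face: 14 mm diameter for 14 mm, then tapering to 6 mm at its tip 26 mm above the face. Axes as dock_face.
- pin_diamond (a point): Foot of the diamond steel pin, on the face at y = -60 mm. The pin stands square to the face: 20 mm (x) by 13 mm (y) for 11 mm, then tapering to under half of that at its tip 19 mm above the face; too big for the small hole. Axes as dock_face.
- bottle: Bystander: white plastic bottle, 72 mm diameter, 170 mm high, loose. Origin under its centre.
- cup: Bystander: blue plastic cup, 72 mm diameter, 55 mm high, loose. Origin under its centre.
- tray: Bystander: cream plastic tray 130 x 200 x 45 mm, empty, loose. Origin under its centre.
- brush: Bystander: flat cleaning brush with a wooden handle, lying on the worktop, loose.
Things that resemble listed ones, but are neither listed nor needed, are in the scene too. What is shaped like the part that bears manifold_mid but pink is not meant.

How it is judged:
By the outcome, as a careful person would: the job done as asked, in the order asked, and still so for the second after the job is handed in, with the robot touching nothing.
It also fails if it takes over 40 s, if anything falls off the work surface, if the arm or the gripper's body presses on something with over 40 N, if the wrist force passes 120 N, or if a joint passes its speed limit or range.

## Robot

A 6-joint arm with a two-finger parallel gripper is mounted at the origin on the work surface. World frame = base frame: x ahead of the robot, y to its left, z up, the work surface at z = 0. Lengths are in m, angles in rad, forces in N, time in s.
With the tool pointing down it reaches from about 0.275 to 0.85 m from the base axis. Payload 19 kg.
Tool frame: the origin (TCP) lies midway between the tips of the shut fingers; the grasp point (between the pads) lies 19 mm behind it (tcp_to_grasp is the distance from the TCP to the grasp point, in m); z points along the fingers, y is the line along which they close (so a half turn about z gives the same grasp; the last joint's range is limited). The gripper opens to 85 mm and grips with 20 to 120 N. Pads are 22 mm wide; open, the fingers measure 114 mm over their backs; the gripper's body (76 mm by 85 mm) begins 54 mm behind the grasp point. The pads swing forward as they close: fully open they stand 13 mm farther back than shut.
Start: joints at [0.981, 0.15, 1.437, -0, 1.554, -0.134], TCP at [0.253, 0.516, 0.231] pointing down, gripper open.
Joint ranges: [-2.8, 2.8], [-0.68, 2.1], [0.12, 2.68], [-1.39, 4.53], [0.16, 2.79], [-2.81, 2.81]. Speed limits (rad/s): [1.89, 1.89, 2.22, 3.01, 3.01, 3.01].

## Interface

Orientations are given as [roll, pitch, yaw] about the fixed x, y, z axes, in that order (R = Rz(yaw) Ry(pitch) Rx(roll)).
In Python, from workcell import * gives the robot as it stands.
- The arm moves only by the tool drive_tool, never from a script. Its arguments are lists of equal length, an entry for each row: "slide": the shift along the tool's x, y, z in mm, a list of three; "roll": the turn about the tool's z in degrees; "jaw": the finger opening in mm, from 0 to 85.4. In form: {"slide": [[dx, dy, dz], ...], "roll": [roll, ...], "jaw": [jaw, ...]}. A call has 1 to 10 rows; each row shifts and turns the commanded pose from where the row before left it, along the tool's axes as they then stand; what a row does not reach is not made up. A row lasts 1/8 s, in which the tool goes at most 62.5 mm and 10.7 degrees, less where a joint would pass 70% of its speed; a pose out of reach is approached as far as the arm can. A call with a gripper value outside its range is refused whole. The fingers move at their own pace and stop on an object; "grip_force" is the grip in N (left out, the last holds). Time passes only in rows, so rows that do not move let the fingers close. It gives the time, the measured TCP pose, the force, the opening and the grip force at its end, in the units of the state.
- read_state(): the state, without advancing time (a new reading comes with each control period).
- read_camera(name): name is "scene" or "top"; returns the picture (480x640x3 uint8, red, green, blue); there is no depth.
- camera_model(name): a dict with "K" (3x3 intrinsics, pixels), "rvec" (rotation vector, rad) and "tvec" (3), from world to camera coordinates, as OpenCV has them. Camera axes: x right, y down, z forward; pixel columns grow to the right and rows downward; lengths in m; the calibration is good to about 2 mm. A picture is of the moment at which its call begins. camera_model takes no time and is no camera call.
- job_done(): hands the job in; it is judged then, once.
The state is a dict: "t": time; "qpos": joint angles; "qvel": joint speeds; "effort": joint torques, N m; "tool_pos": TCP position; "ee_rot": TCP orientation; "wrist_force": force on the tool from outside, world axes, zero at the start; "moment": the same for the moment, N m; "grip_width": finger opening in m; "grasp_force": force on a finger pad.
Only numpy, scipy, OpenCV 4.12 (cv2) and the standard library are available. Lean on these libraries where they do the work, as an engineer would, in place of code of your own. Each camera call takes 0.05 s, during which the arm holds its last target. There are 200 camera calls.

## Working session

There is one attempt and no reset: what is moved stays moved. The work goes in short steps, Python scripts to look and compute and a tool call to move; the robot and the scene stay as the last step left them, time stands still between calls to the robot, and variables do not carry over. Pictures are saved under pics/ and viewed, at most 10 in all, crops included, and the job is handed in when it is done.

Besides the shell and the picture viewer there is one more tool, called as a command line: name --pt "numbers of a row" for each row, then --argument value for the rest. drive_tool: Moves the arm, as the interface text tells. Its arguments: {"type":"object","properties":{"slide":{"type":"array"},"roll":{"type":"array"},"jaw":{"type":"array"},"grip_force":{"type":"number"}},"required":["slide","roll","jaw"]}

```bash
mkdir -p pics; ls
python3 - <<'E'
from workcell import *
import cv2
for n in("scene","top"):
    im=read_camera(n); cv2.imwrite(f"pics/{n}0.png",im[:,:,::-1]); m=camera_model(n); print(n,m)
    R=cv2.Rodrigues(m["rvec"])[0] if not isinstance(m["rvec"],list) else None
print(read_state())
E
```

```text
pics
scene {'K': array([[536.97239389,   0.        , 319.08286242],
       [  0.        , 536.97239389, 240.7814669 ],
       [  0.        ,   0.        ,   1.        ]]), 'rvec': array([ 1.0980724 ,  2.60494293, -0.76648535]), 'tvec': array([ 0.38793651, -0.29262487,  1.78011225])}
top {'K': array([[493.16925426,   0.        , 319.66059894],
       [  0.        , 493.16925426, 236.70883267],
       [  0.        ,   0.        ,   1.        ]]), 'rvec': array([ 2.2175383 , -2.16972684,  0.06303163]), 'tvec': array([0.00284279, 0.55807354, 1.23301527])}
{'t': 0.1, 'qpos': array([ 9.80982253e-01,  1.50926722e-01,  1.43791116e+00, -5.08322631e-06,
        1.55375892e+00, -1.33981708e-01]), 'qvel': array([-0.00010724, -0.00313824, -0.00211971,  0.00264321,  0.00036819,
        0.00061113]), 'effort': array([ 3.28142145e-03, -7.14376903e+01, -5.71796429e+01, -3.76645703e-04,
        6.97431795e-03,  6.14359124e-06]), 'tool_pos': array([0.25302307, 0.51612428, 0.23076888]), 'ee_rot': array([-3.14059683e+00, -1.29097890e-04,  2.68576031e+00]), 'wrist_force': array([ 0.1605149 , -0.7295405 , -0.81750673]), 'moment': array([-0.03694428,  0.01437504,  0.01943997]), 'grasp_force': 0.0, 'grip_width': 0.08532074625068314}
```

View pics/scene0.png

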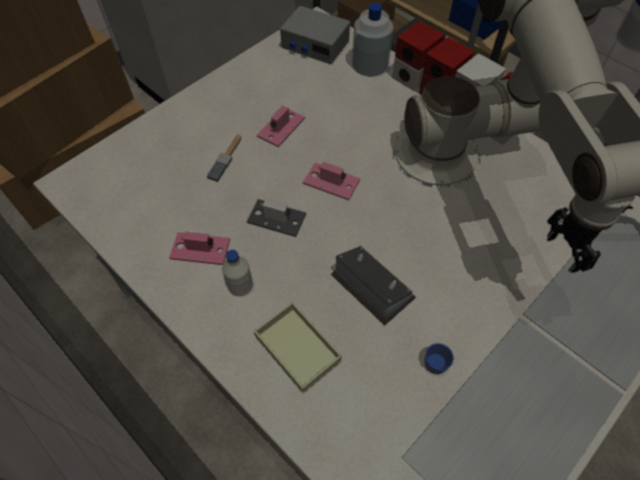

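View pics/top0.png

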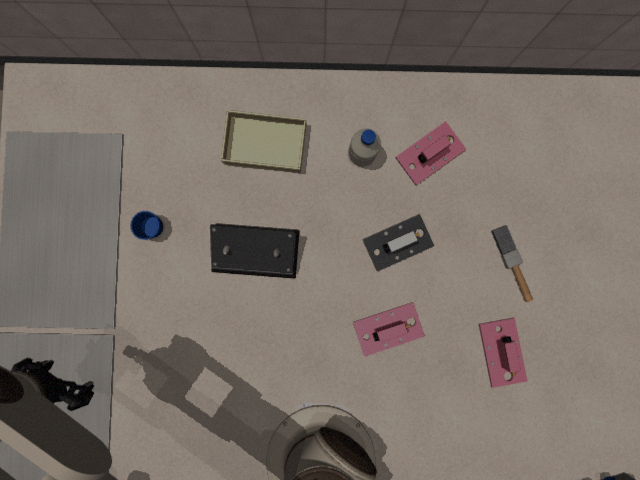

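The top picture shows these candidates for the manifold: dark (398,243), pink (431,153), pink (389,330) and pink (503,352). Only the dark one with the aluminium block fits the description. The console is at (255,250), with pins near (227,250) and (277,253). I'll check close crops of both.

Run:
```python
import cv2,numpy as np
t=cv2.imread("pics/top0.png"); s=cv2.imread("pics/scene0.png")
f=lambda im,x,y,w,h:cv2.convertScaleAbs(cv2.resize(im[y:y+h,x:x+w],(400,300),interpolation=cv2.INTER_CUBIC),alpha=1.6,beta=15)
a=np.hstack([f(t,355,205,88,66),f(t,203,212,104,78)])
b=np.hstack([f(s,236,188,84,63),f(s,320,240,108,81)])
cv2.imwrite("pics/crop.png",np.vstack([a,b]))
```

```text
(no output)
```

View pics/crop.png

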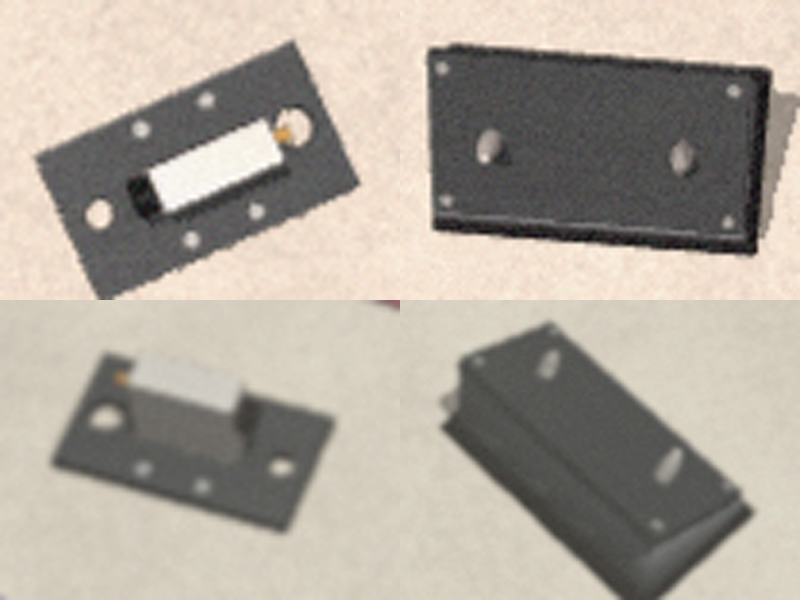

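The crop confirms the dark manifold: small hole and knob at the left, large hole and nipple at the right. The console has four corner bolts, with the round pin on the left in the top view. Next I'll measure blobs.

```bash
cat > h.py <<'E'
import cv2,numpy as np
from workcell import *
def cam(n):
    m=camera_model(n); return m["K"],cv2.Rodrigues(m["rvec"])[0],np.array(m["tvec"])
def proj(n,P):
    K,R,t=cam(n); q=K@(R@np.asarray(P)+t); return q[:2]/q[2]
def ray(n,uv,z):
    K,R,t=cam(n); c=-R.T@t; d=R.T@np.linalg.inv(K)@np.array([*uv,1.]); return c+d*(z-c[2])/d[2]
def tri(a,b):
    P=[(lambda K,R,t:K@np.c_[R,t])(*cam(n)) for n in("top","scene")]
    X=cv2.triangulatePoints(*P,np.float64(a).reshape(2,1),np.float64(b).reshape(2,1)); return (X[:3]/X[3]).ravel()
def blobs(im,x,y,w,h,k=11,c=-12,s=4):
    g=cv2.cvtColor(im,cv2.COLOR_BGR2GRAY)[y:y+h,x:x+w]; g=cv2.resize(g,None,fx=s,fy=s,interpolation=cv2.INTER_CUBIC)
    b=cv2.adaptiveThreshold(g,255,cv2.ADAPTIVE_THRESH_MEAN_C,cv2.THRESH_BINARY,k*s|1,c)
    n,l,st,ce=cv2.connectedComponentsWithStats(b)
    return [((ce[i]+.5)/s-.5+[x,y],st[i,4]/s/s) for i in range(1,n) if st[i,4]>1.5*s*s]
E
python3 - <<'E'
from h import *
t=cv2.imread("pics/top0.png"); s=cv2.imread("pics/scene0.png")
for nm,im,b in(("man top",t,(362,214,74,58)),("dock top",t,(208,220,94,58)),("man scene",s,(248,198,60,40)),("dock scene",s,(330,242,85,70))):
    print(nm,[(np.round(c,1).tolist(),round(a,1)) for c,a in blobs(im,*b)])
# block by fixed threshold
g=cv2.cvtColor(t,cv2.COLOR_BGR2GRAY)
print(g[240:244,398:404].mean(), g[235,385])
m=(g<85).astype(np.uint8)
for x,y,w,h in((355,205,88,66),(203,212,104,78)):
    c=max(cv2.findContours(m[y:y+h,x:x+w].copy(),cv2.RETR_EXTERNAL,cv2.CHAIN_APPROX_NONE,offset=(x,y))[0],key=cv2.contourArea)
    print(cv2.minAreaRect(c),cv2.approxPolyDP(cv2.convexHull(c),3,True).reshape(-1,2).tolist())
for n in("top","scene"):
    K,R,tt=cam(n);print(n,-R.T@tt)
E
```

```text
man top [([387.8, 225.2], np.float64(189.8)), ([415.4, 248.2], np.float64(315.5)), ([400.0, 226.8], np.float64(10.2)), ([419.7, 232.1], np.float64(37.4)), ([401.9, 241.0], np.float64(266.1)), ([385.7, 233.2], np.float64(11.6)), ([368.0, 257.2], np.float64(100.5)), ([376.5, 251.7], np.float64(29.4)), ([410.9, 250.9], np.float64(10.6)), ([396.6, 257.1], np.float64(11.3))]
dock top [([248.0, 243.9], np.float64(746.2)), ([213.8, 229.4], np.float64(7.1)), ([289.5, 235.3], np.float64(12.6)), ([225.2, 249.5], np.float64(35.9)), ([275.5, 252.5], np.float64(30.6)), ([299.4, 270.3], np.float64(53.0)), ([215.0, 263.8], np.float64(5.9)), ([233.2, 268.4], np.float64(21.9)), ([288.0, 269.5], np.float64(11.1)), ([252.5, 270.0], np.float64(11.7)), ([269.4, 271.3], np.float64(23.7)), ([288.6, 273.1], np.float64(9.0))]
man scene [([251.3, 206.6], np.float64(49.3)), ([261.8, 198.1], np.float64(4.9)), ([274.4, 206.3], np.float64(77.6)), ([296.6, 207.4], np.float64(54.2)), ([257.9, 212.5], np.float64(22.8)), ([302.5, 226.2], np.float64(66.4)), ([294.5, 222.8], np.float64(14.9)), ([265.7, 222.8], np.float64(7.5)), ([268.7, 231.2], np.float64(143.8)), ([278.1, 226.4], np.float64(7.2))]
dock scene [([372.8, 262.6], np.float64(320.5)), ([359.8, 257.1], np.float64(26.6)), ([330.7, 270.7], np.float64(9.7)), ([348.6, 294.4], np.float64(173.3)), ([392.2, 284.5], np.float64(33.4)), ([388.9, 300.2], np.float64(7.4)), ([408.6, 306.2], np.float64(54.8)), ([397.7, 302.7], np.float64(3.8))]
143.25 65
((397.8814697265625, 242.6082763671875), (35.94325256347656, 63.05299758911133), 66.03751373291016) [[419, 214], [433, 245], [377, 270], [363, 239]]
((256.5735168457031, 250.54409790039062), (96.79097747802734, 49.162452697753906), 4.39870548248291) [[210, 225], [299, 230], [306, 239], [295, 277], [212, 271]]
top [0.48803569 0.01611125 1.26227668]
scene [1.12756608 0.57292035 1.34360734]
```

```bash
cat > m.py <<'E'
from h import *
from scipy.optimize import least_squares
bt=[(213.8,229.4),(289.5,235.3),(215,263.8),(288,269.5)]  # HL HR LL LR, top
def dock(yaw,):
    r=np.array([np.cos(yaw),np.sin(yaw),0]); y=np.array([-r[1],r[0],0]); c=3**.5/2
    x=r*c+np.array([0,0,.5]); return x,y,np.cross(x,y)
sg=[(1,1),(1,-1),(-1,1),(-1,-1)]
def res(p):
    x,y,z=dock(p[2]); C=np.array([p[0],p[1],.075])
    return np.concatenate([proj("top",C+x*p[3]*a+y*p[4]*b+z*.001)-q for (a,b),q in zip(sg,bt)])
if __name__=="__main__":
    s=least_squares(res,[.45,.17,0,.045,.09]); p=s.x; print("dock",p.round(4),s.fun.round(2))
    x,y,z=dock(p[2]); C=np.array([p[0],p[1],.075])
    for n in("top","scene"):
        print(n,"bolts",[proj(n,C+x*p[3]*a+y*p[4]*b+z*.001).round(1).tolist() for a,b in sg],
          "pin mid",[proj(n,C+y*.06*k+z*h).round(1).tolist() for k,h in((1,.013),(-1,.0095))])
    # manifold
    B=[(400.,226.8),(385.7,233.2),(410.9,250.9),(396.6,257.1)]
    W=np.array([ray("top",b,.011) for b in B]); c=W.mean(0); d=(W[1]-W[0]+W[3]-W[2])
    h=ray("top",(376.5,251.7),.005); H=ray("top",(419.7,232.1),.005); k=ray("top",(401.9,241.0),.07)
    P=np.array([ray("top",q,.01) for q in [[419,214],[433,245],[377,270],[363,239]]]).mean(0)
    print("bolts",c.round(4),np.degrees(np.arctan2(-d[0],d[1])).round(2),"holes",((h+H)/2).round(4),np.linalg.norm(h-H).round(4),np.degrees(np.arctan2(-(h-H)[0],(h-H)[1])).round(2),"block",k.round(4),"outline",P.round(4))
    # scene: bolts (278.1,226.4),(265.7,222.8) are the +x pair
    w=np.array([ray("scene",q,.011) for q in [(278.1,226.4),(265.7,222.8)]]); print("scene +x pair",w.round(4).tolist(),"top",W[[1,0]].round(4).tolist())
    print("scene holes",ray("scene",(294.5,222.8),.005).round(4),ray("scene",(257.9,212.5),.005).round(4),"top",h.round(4),H.round(4))
E
python3 m.py
```

```text
dock [ 0.5199  0.1781 -0.0556  0.047   0.0897] [ 0.05  0.02  0.03 -0.02 -0.05  0.02 -0.02 -0.01]
top bolts [[213.8, 229.4], [289.5, 235.3], [214.9, 263.8], [288.0, 269.5]] pin mid [[225.7, 250.2], [276.0, 253.4]]
scene bolts [[389.8, 299.5], [341.5, 255.5], [408.8, 288.9], [361.8, 247.4]] pin mid [[393.3, 283.5], [360.7, 255.8]]
bolts [ 0.5491 -0.185   0.011 ] 24.96 holes [ 0.5496 -0.1855  0.005 ] 0.1216 25.58 block [ 0.5488 -0.1842  0.07  ] outline [ 0.5492 -0.1845  0.01  ]
scene +x pair [[0.5726, -0.1543, 0.011], [0.5897, -0.1907, 0.011]] top [[0.5707, -0.1527, 0.011], [0.5879, -0.1889, 0.011]]
scene holes [ 0.5265 -0.1315  0.005 ] [ 0.578  -0.2396  0.005 ] top [ 0.5234 -0.1307  0.005 ] [ 0.5759 -0.2404  0.005 ]
```

drive_tool --pt "-36 -31 0" --pt "-36 -31 0" --pt "-36 -31 0" --pt "-36 -31 0" --pt "-36 -31 0" --pt "-36 -31 0" --pt "-36 -31 0" --pt "-36 -31 0" --roll '[0, 0, 0, 0, 0, 0, 0, 0]' --jaw '[85, 85, 85, 85, 85, 85, 85, 85]'

```text
t: 1.1
tool_pos: [0.4028, 0.1653, 0.2312]
ee_rot: [-3.141, -0.0, 2.686]
wrist_force: [0.1, -0.7, 0.0]
grip_width: 0.0852
grasp_force: 0.0
```

drive_tool --pt "-36 -31 7" --pt "-36 -31 7" --pt "-36 -31 7" --pt "-36 -31 7" --pt "-36 -31 7" --pt "-36 -31 7" --pt "-36 -31 7" --pt "-36 -31 7" --pt "0 0 0" --pt "0 0 0" --roll '[0, 0, 0, 0, 0, 0, 0, 0, 9.7, 9.7]' --jaw '[85, 85, 85, 85, 85, 85, 85, 85, 70, 70]'

```text
t: 2.35
tool_pos: [0.5518, -0.1832, 0.1745]
ee_rot: [-3.141, -0.001, 2.341]
wrist_force: [0.4, 0.9, 1.0]
grip_width: 0.0701
grasp_force: 0.0
```

drive_tool --pt "0 0 0" --pt "0 0 0" --pt "0 0 0" --roll '[9.7, 9.6, 0]' --jaw '[70, 70, 70]'

```text
t: 2.72
tool_pos: [0.5519, -0.1826, 0.175]
ee_rot: [-3.141, -0.0, 2.011]
wrist_force: [-1.3, -0.0, 1.1]
grip_width: 0.0699
grasp_force: 0.0
```

```bash
python3 -c "
from h import *; want([.549,-.185,.031],25.2)"
```

```text
t 2.73 pos [ 0.5519 -0.1826  0.175 ] slide [ -1.   -3.6 144. ] roll 0.03 tilt 0.03 F [-1.3 -0.   1.1] w 0.0699
```

drive_tool --pt "-1 -3.6 34" --pt "0 0 35" --pt "0 0 35" --pt "0 0 30" --pt "0 0 10" --pt "0 0 0" --pt "0 0 0" --pt "0 0 0" --pt "0 0 0" --pt "0 0 0" --roll '[0, 0, 0, 0, 0, 0, 0, 0, 0, 0]' --jaw '[70, 70, 70, 70, 70, 60, 45, 35, 20, 15]' --grip_force 70

```text
t: 3.98
tool_pos: [0.5494, -0.1853, 0.0322]
ee_rot: [3.141, 0.001, 2.011]
wrist_force: [-1.9, 0.3, 8.0]
grip_width: 0.0253
grasp_force: 69.7
```

drive_tool --pt "0 0 0" --pt "0 0 0" --pt "0 0 0" --roll '[0, 0, 0]' --jaw '[10, 10, 10]'

```text
t: 4.35
tool_pos: [0.5494, -0.1853, 0.0322]
ee_rot: [3.141, 0.001, 2.011]
wrist_force: [-1.1, -0.1, 8.3]
grip_width: 0.0252
grasp_force: 69.7
```

drive_tool --pt "0 0 -10" --pt "0 0 -20" --pt "0 0 -50" --pt "0 0 -60" --pt "0 0 -60" --pt "0 0 -60" --pt "0 0 -60" --pt "0 0 0" --pt "0 0 0" --roll '[0, 0, 0, 9.5, 9.5, 9.4, 0, 0, 0]' --jaw '[10, 10, 10, 10, 10, 10, 10, 10, 10]'

```text
t: 5.48
tool_pos: [0.5488, -0.1849, 0.3501]
ee_rot: [-3.14, -0.001, 1.515]
wrist_force: [-0.6, 0.4, -5.9]
grip_width: 0.0253
grasp_force: 70.8
```

```bash
python3 -c "
from h import *; want([.8,-.045,.35],-3.2)
cv2.imwrite('pics/lift.png',read_camera('scene')[:,:,::-1])"
```

```text
t 5.47 pos [ 0.5488 -0.1849  0.3501] slide [ 1.537e+02  2.430e+02 -2.000e-01] roll -0.0 tilt 0.1 F [-0.6  0.4 -5.9] w 0.0253
```

View pics/lift.png

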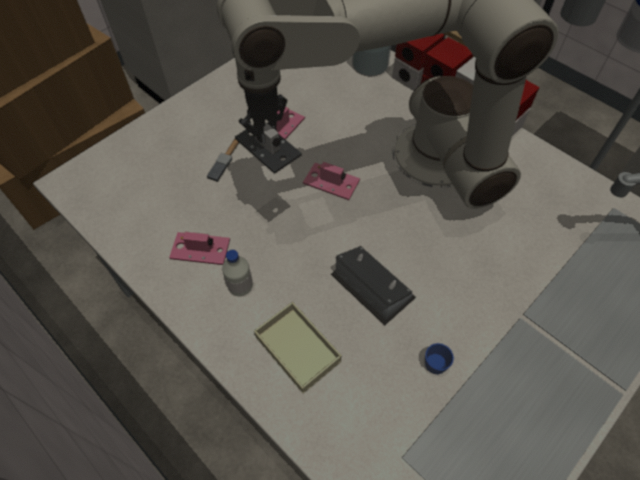

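The manifold is held level at (268,150) and the rest of the scene is untouched. The moves offer no tilt, so I'll try the reach limit: at the dock's azimuth, reaching too far may lean the tool outwards.

drive_tool --pt "30 45 0" --pt "31 48 0" --pt "31 50 0" --pt "31 50 0" --pt "31 50 0" --pt "0 30 0" --pt "0 30 0" --pt "0 30 0" --pt "0 0 0" --roll '[0, 0, 0, 0, 0, 0, 0, 0, 0]' --jaw '[10, 10, 10, 10, 10, 10, 10, 10, 10]'

```text
t: 6.65
tool_pos: [0.8476, -0.056, 0.3332]
ee_rot: [3.119, 0.0, 1.515]
wrist_force: [-0.7, -0.3, -5.7]
grip_width: 0.0255
grasp_force: 76.0
```

```bash
python3 -c "
from h import *; want([.8,-.045,.35],-3.2); print(read_state()['qpos'].round(3))"
```

```text
t 6.65 pos [ 0.8476 -0.056   0.3332] slide [  8.3 -47.7 -17.9] roll -0.01 tilt 1.29 F [-0.7 -0.3 -5.7] w 0.0255
[-0.157  0.902  0.124  0.003  2.094 -0.1  ]
```

drive_tool --pt "43 -10 0" --pt "43 -4 0" --pt "0 0 0" --pt "0 30 0" --pt "0 30 0" --pt "0 30 0" --roll '[0, 0, 0, 0, 0, 0]' --jaw '[10, 10, 10, 10, 10, 10]'

```text
t: 7.4
tool_pos: [0.8786, 0.0234, 0.3113]
ee_rot: [3.068, -0.003, 1.514]
wrist_force: [0.5, 0.1, -4.4]
grip_width: 0.0253
grasp_force: 77.5
```

```bash
cat >> h.py <<'E'
def tiltinfo():
    s=read_state(); R=Ro.from_euler('xyz',s["ee_rot"]).as_matrix()
    print("z axis az",np.degrees(np.arctan2(R[1,2],R[0,2])).round(2),"tool y",R[:,1].round(3),"q",s["qpos"].round(3))
E
python3 -c "
from h import *; want([.8,-.045,.35],-3.2); tiltinfo()"
```

```text
t 7.4 pos [0.8786 0.0234 0.3113] slide [-72.6 -71.5 -44.3] roll -0.04 tilt 4.21 F [ 0.5  0.1 -4.4] w 0.0253
z axis az -0.55 tool y [ 0.996 -0.057  0.073] q [-0.062  0.93   0.121  0.004  2.017 -0.004]
```

drive_tool --pt "0 50 -20" --pt "0 50 -20" --pt "0 50 -20" --pt "0 50 -20" --pt "0 50 -20" --pt "0 50 -20" --roll '[0, 0, 0, 0, 0, 0]' --jaw '[10, 10, 10, 10, 10, 10]'

```text
t: 8.15
tool_pos: [0.9309, 0.004, 0.3467]
ee_rot: [2.862, -0.018, 1.517]
wrist_force: [-0.9, -0.3, -6.6]
grip_width: 0.0252
grasp_force: 77.7
```

```bash
python3 -c "
from h import *; want([.8,-.045,.35],-3.2); tiltinfo()"
```

```text
t 8.15 pos [0.9309 0.004  0.3467] slide [ -55.8 -122.   -39.5] roll 0.14 tilt 16.07 F [-0.9 -0.3 -6.6] w 0.0252
z axis az 0.48 tool y [ 0.959 -0.056  0.276] q [-0.088  0.901  0.122  0.027  1.839 -0.021]
```

drive_tool --pt "-20 50 -25" --pt "-20 50 -25" --pt "-20 50 -25" --roll '[0, 0, 0]' --jaw '[10, 10, 10]'

```text
t: 8.52
tool_pos: [0.9384, -0.0615, 0.3953]
ee_rot: [2.754, -0.019, 1.517]
wrist_force: [0.8, -0.3, -5.9]
grip_width: 0.0252
grasp_force: 77.8
```

```bash
python3 -c "
from h import *; want([.8,-.045,.35],-3.2); tiltinfo()"
```

```text
t 8.53 pos [ 0.9384 -0.0615  0.3953] slide [   8.1 -145.9  -10.5] roll 0.12 tilt 22.23 F [ 0.8 -0.3 -5.9] w 0.0252
z axis az -0.42 tool y [ 0.924 -0.057  0.378] q [-0.168  0.857  0.122  0.062  1.779 -0.086]
```

drive_tool --pt "-12 50 -25" --pt "-12 50 -25" --pt "-12 50 -25" --roll '[0, 0, 0]' --jaw '[10, 10, 10]'

```text
t: 8.9
tool_pos: [0.9386, -0.0933, 0.4511]
ee_rot: [2.646, -0.017, 1.517]
wrist_force: [0.3, -0.6, -6.2]
grip_width: 0.0253
grasp_force: 77.8
```

```bash
python3 -c "
from h import *; want([.8,-.045,.35],-3.2); tiltinfo()"
```

```text
t 8.9 pos [ 0.9386 -0.0933  0.4511] slide [  39.  -172.4   22.5] roll 0.12 tilt 28.38 F [ 0.3 -0.6 -6.2] w 0.0253
z axis az -1.34 tool y [ 0.878 -0.055  0.475] q [-0.211  0.805  0.122  0.09   1.726 -0.117]
```

drive_tool --pt "-30 35 -25" --pt "0 0 0" --roll '[0, 0]' --jaw '[10, 10]'

```text
t: 9.15
tool_pos: [0.9304, -0.1231, 0.4719]
ee_rot: [2.618, -0.014, 1.514]
wrist_force: [-0.6, -0.1, -6.4]
grip_width: 0.0247
grasp_force: 78.0
```

```bash
python3 -c "
from h import *; want([.8,-.045,.35],-3.2); tiltinfo()"
```

```text
t 9.15 pos [ 0.9304 -0.1231  0.4719] slide [  68.8 -178.    39.2] roll -0.09 tilt 29.98 F [-0.6 -0.1 -6.4] w 0.0247
z axis az -1.89 tool y [ 0.864 -0.057  0.5  ] q [-0.251  0.785  0.121  0.109  1.722 -0.145]
```

```bash
cat >> h.py <<'E'
def docking(up,yaw=-0.0556,C=(.5199,.1781,.075),h=.0322):
    c,s=np.cos(yaw),np.sin(yaw); q=3**.5/2
    x=np.array([c*q,s*q,.5]); y=np.array([-s,c,0]); z=np.cross(x,y); p=np.array(C)+z*(h+up)
    S=read_state(); R=Ro.from_euler('xyz',S["ee_rot"]).as_matrix()
    # tool y=dock x, tool z=-dock z, tool x=dock y
    D=np.c_[y,x,-z]; e=Ro.from_matrix(R.T@D).as_rotvec(degrees=True)
    print("t",round(S["t"],2),"TCP",S["tool_pos"].round(4),"goal",p.round(4),"slide",(R.T@(p-S["tool_pos"])*1000).round(1),"rot err tool xyz",e.round(2),"F tool",(R.T@S["wrist_force"]).round(1),"w",round(S["grip_width"],4))
    return p,x,y,z
E
python3 -c "
from h import *; docking(.15)"
```

```text
t 9.15 TCP [ 0.9304 -0.1231  0.4719] goal [0.4289 0.1832 0.2328] slide [ 273.7 -570.2  -48.3] rot err tool xyz [-0.03 -0.65 -0.48] F tool [-0.3 -3.7  5.2] w 0.0247
```

drive_tool --pt "15 -32 -3" --pt "21 -44 -4" --pt "21 -44 -4" --pt "21 -44 -4" --pt "21 -44 -4" --pt "21 -44 -4" --pt "21 -44 -4" --pt "21 -44 -4" --pt "21 -44 -4" --pt "21 -44 -4" --roll '[-0.5, 0, 0, 0, 0, 0, 0, 0, 0, 0]' --jaw '[10, 10, 10, 10, 10, 10, 10, 10, 10, 10]'

```text
t: 10.4
tool_pos: [0.5868, 0.0867, 0.3118]
ee_rot: [2.621, -0.014, 1.521]
wrist_force: [0.8, 0.9, -5.6]
grip_width: 0.0251
grasp_force: 77.8
```

```bash
python3 -c "
from h import *; docking(.15);tiltinfo()"
```

```text
t 10.4 TCP [0.5868 0.0867 0.3118] goal [0.4289 0.1832 0.2328] slide [  87.3 -180.9  -11.2] rot err tool xyz [-0.18 -0.84 -0.13] F tool [ 0.8 -2.1  5.3] w 0.0251
z axis az -1.5 tool y [ 0.866 -0.05   0.497] q [ 0.033 -0.155  1.666 -0.033  1.11   0.094]
```

drive_tool --pt "22 -45 -3" --pt "22 -45 -3" --pt "22 -45 -3" --pt "21 -46 -2" --pt "0 0 30" --pt "0 0 35" --pt "0 0 25" --pt "0 0 0" --roll '[-0.1, 0, 0, 0, 0, 0, 0, 0]' --jaw '[10, 10, 10, 10, 10, 10, 10, 10]'

```text
t: 11.4
tool_pos: [0.4745, 0.1804, 0.1533]
ee_rot: [2.624, -0.012, 1.521]
wrist_force: [0.2, -0.2, -6.1]
grip_width: 0.0252
grasp_force: 77.7
```

Run:
```python
from h import *
t=read_camera("top")[:,:,::-1]; s=read_camera("scene")[:,:,::-1]
cv2.imwrite("pics/top1.png",t);cv2.imwrite("pics/scene1.png",s)
docking(.06)
f=lambda im,x,y,w,h:cv2.convertScaleAbs(cv2.resize(im[y:y+h,x:x+w],(400,480),interpolation=cv2.INTER_CUBIC),alpha=1.8,beta=15)
cv2.imwrite("pics/crop1.png",np.hstack([f(t,200,192,110,132),f(s,325,190,100,120)]))
```

```text
t 11.5 TCP [0.4749 0.1806 0.1555] goal [0.4739 0.1807 0.1548] slide [-0.  -1.2  0.1] rot err tool xyz [-0.2  -0.82 -0.04] F tool [-0.6 -3.1  5.3] w 0.0252
```

View pics/crop1.png

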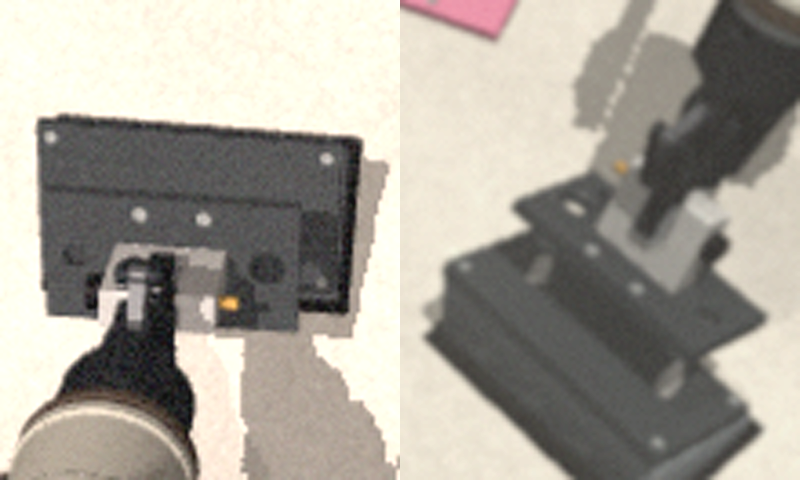

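The top crop shows the tilted plate with its upper bolts at (139,214) and (203,219). The scene crop shows the same bolts at (592,250) and (637,288), with the pins below. I'll compare the measured bolt positions with the predicted ones.

Run:
```python
from h import *
t=cv2.imread("pics/top1.png"); s=cv2.imread("pics/scene1.png")
near=lambda im,b,q:min(blobs(im,*b),key=lambda c:np.hypot(*(c[0]-q)))
T=[near(t,(225,235,45,25),q) for q in((238.2,250.9),(255.8,252.2))]
S=[near(s,(360,243,35,28),q) for q in((384.2,262),(373,252.5))]
print(T,S)
# bolts in the manifold frame, from first picture
B=[(400.,226.8),(385.7,233.2),(410.9,250.9),(396.6,257.1)]
W=np.array([ray("top",b,.011) for b in B]); a=np.radians(25.2)
X=np.array([np.cos(a),np.sin(a),0]);Y=np.array([-X[1],X[0],0]); g=np.array([.5494,-.1853,.0322])
st=read_state(); R=Ro.from_euler('xyz',st["ee_rot"]).as_matrix()
for i,k in((0,1),(1,0)):
    d=W[k]-g; m=np.array([d@Y,d@X,-(d[2])]); P=st["tool_pos"]+R@m
    print("tool-frame",(m*1000).round(1),"pred",proj("top",P).round(1),proj("scene",P).round(1),"meas",T[i][0].round(1),S[i][0].round(1),
     "offset tool mm",(R.T@(tri(T[i][0],S[i][0])-P)*1000).round(1))
C=np.array([.5199,.1781,.075])
# same triangulation bias at the dock bolts
for q,r in(((213.8,229.4),(388.9,300.2)),): print("dock bolt HL tri",tri(q,r).round(4))
from m import dock
x,y,z=dock(-.0556); print((C+x*.047+y*.0897+z*.001).round(4), "bias tool",(R.T@(tri((213.8,229.4),(388.9,300.2))-(C+x*.047+y*.0897+z*.001))*1000).round(1))
```

```text
[(array([237.88396414, 250.58715139]), np.float64(15.6875)), (array([255.50561224, 251.8627551 ]), np.float64(15.3125))] [(array([383.58445946, 261.79617117]), np.float64(6.9375)), (array([372.41810345, 252.13362069]), np.float64(7.25))]
tool-frame [20.4 33.2 21.2] pred [237.5 250.4] [384.9 261.2] meas [237.9 250.6] [383.6 261.8] offset tool mm [-1.5 -1.1  3.6]
tool-frame [-19.6  33.3  21.2] pred [255.2 251.7] [373.6 251.6] meas [255.5 251.9] [372.4 252.1] offset tool mm [-1.4 -1.   3.3]
dock bolt HL tri [0.5661 0.2651 0.0965]
[0.565  0.2654 0.0994] bias tool [-0.3 -0.5  3. ]
```

drive_tool --pt "0.8 -0.7 10" --pt "0 0 12" --pt "0 0 10" --pt "0 0 6" --pt "0 0 4" --pt "0 0 0" --roll '[0, 0, 0, 0, 0, 0]' --jaw '[10, 10, 10, 10, 10, 10]'

```text
t: 12.25
tool_pos: [0.4953, 0.1806, 0.1176]
ee_rot: [2.623, -0.012, 1.521]
wrist_force: [-0.5, -0.1, -6.7]
grip_width: 0.0249
grasp_force: 77.8
```

```bash
python3 -c "
from h import *; docking(0)"
```

```text
t 12.25 TCP [0.4953 0.1806 0.1176] goal [0.5038 0.179  0.1029] slide [-1.3  0.2 17. ] rot err tool xyz [-0.27 -0.78 -0.04] F tool [-0.2 -3.8  5.5] w 0.0249
```

drive_tool --pt "-0.4 0.4 3" --pt "0 0 3" --pt "0 0 3" --pt "0 0 0" --roll '[0, 0, 0, 0]' --jaw '[10, 10, 10, 10]'

```text
t: 12.75
tool_pos: [0.5, 0.18, 0.11]
ee_rot: [2.623, -0.012, 1.521]
wrist_force: [0.5, 0.3, -6.2]
grip_width: 0.0253
grasp_force: 77.8
```

```bash
python3 -c "
from h import *; docking(0)"
```

```text
t 12.75 TCP [0.5  0.18 0.11] goal [0.5038 0.179  0.1029] slide [-0.9 -0.2  8. ] rot err tool xyz [-0.27 -0.78 -0.04] F tool [ 0.2 -2.7  5.6] w 0.0253
```

No contact yet, so I'll carry on in small steps.

drive_tool --pt "0 0 2" --pt "0 0 2" --pt "0 0 1" --pt "0 0 0" --roll '[0, 0, 0, 0]' --jaw '[10, 10, 10, 10]'

```text
t: 13.25
tool_pos: [0.5025, 0.18, 0.1058]
ee_rot: [2.622, -0.012, 1.522]
wrist_force: [0.5, -0.4, -5.8]
grip_width: 0.0254
grasp_force: 77.8
```

```bash
python3 -c "
from h import *; docking(0)"
```

```text
t 13.25 TCP [0.5025 0.18   0.1058] goal [0.5038 0.179  0.1029] slide [-1.  -0.3  3.2] rot err tool xyz [-0.25 -0.79 -0.04] F tool [-0.4 -2.5  5.3] w 0.0254
```

drive_tool --pt "0 0 1" --pt "0 0 1" --pt "0 0 0" --roll '[0, 0, 0]' --jaw '[10, 10, 10]'

```text
t: 13.62
tool_pos: [0.5036, 0.18, 0.1041]
ee_rot: [2.622, -0.012, 1.522]
wrist_force: [-0.5, -0.5, -7.0]
grip_width: 0.0252
grasp_force: 77.9
```

drive_tool --pt "0 0 1" --pt "0 0 0" --roll '[0, 0]' --jaw '[10, 10]'

```text
t: 13.88
tool_pos: [0.504, 0.1803, 0.1036]
ee_rot: [2.622, -0.013, 1.522]
wrist_force: [-9.6, 3.8, 1.5]
grip_width: 0.0252
grasp_force: 79.6
```

```bash
python3 -c "
from h import *; docking(0); print(read_state()['moment'])"
```

```text
t 13.88 TCP [0.504  0.1803 0.1036] goal [0.5038 0.179  0.1029] slide [-1.3 -0.5  0.6] rot err tool xyz [-0.23 -0.82 -0.05] F tool [ 3.3 -7.7 -6.1] w 0.0252
[-0.15524125  1.22907571 -0.27889728]
```

drive_tool --pt "0 0 0.5" --pt "0 0 0.5" --pt "0 0 0" --roll '[0, 0, 0]' --jaw '[10, 10, 10]' --grip_force 25

```text
t: 14.25
tool_pos: [0.5045, 0.1807, 0.1031]
ee_rot: [2.622, -0.013, 1.522]
wrist_force: [-15.1, 7.2, 7.1]
grip_width: 0.0253
grasp_force: 80.3
```

```bash
python3 -c "
from h import *; docking(0); print(read_state()['moment'])"
```

```text
t 14.25 TCP [0.5045 0.1807 0.1031] goal [0.5038 0.179  0.1029] slide [-1.7 -0.6 -0.1] rot err tool xyz [-0.21 -0.86 -0.04] F tool [  6.5  -9.9 -13.7] w 0.0253
[0.63327414 1.43427888 0.45265569]
```

drive_tool --pt "0 0 0" --pt "0 0 0" --pt "0 0 0" --pt "0 0 0" --roll '[0, 0, 0, 0]' --jaw '[26, 27, 28, 30]'

```text
t: 14.75
tool_pos: [0.5048, 0.18, 0.1027]
ee_rot: [2.622, -0.012, 1.522]
wrist_force: [-0.7, 0.0, -0.5]
grip_width: 0.0301
grasp_force: 0.0
```

Run:
```python
from h import *
docking(0)
t=read_camera("top")[:,:,::-1]; s=read_camera("scene")[:,:,::-1]
cv2.imwrite("pics/top2.png",t);cv2.imwrite("pics/scene2.png",s)
f=lambda im,x,y,w,h:cv2.convertScaleAbs(cv2.resize(im[y:y+h,x:x+w],(400,480),interpolation=cv2.INTER_CUBIC),alpha=1.8,beta=15)
cv2.imwrite("pics/crop2.png",np.hstack([f(t,200,192,110,132),f(s,325,205,100,120)]))
```

```text
t 14.75 TCP [0.5048 0.18   0.1027] goal [0.5038 0.179  0.1029] slide [-1.  -0.7 -0.6] rot err tool xyz [-0.2  -0.8  -0.04] F tool [-0.  -0.9  0.1] w 0.0301
```

View pics/crop2.png

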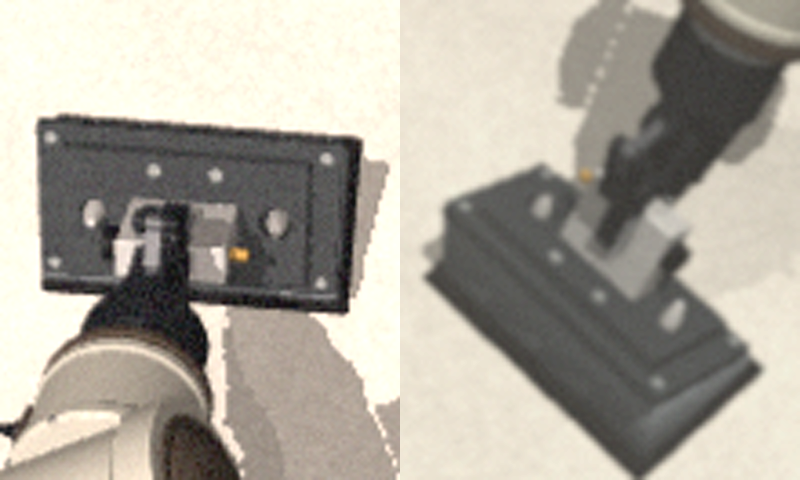

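Both pins stand through the holes: round at (93,212), diamond at (277,222) in the top crop. The plate lies on the face, so I'll open fully and back off along the tool axis.

drive_tool --pt "0 0 0" --pt "0 0 0" --pt "0 0 0" --pt "0 0 -15" --pt "0 0 -30" --pt "0 0 -40" --pt "0 0 -50" --pt "0 0 -50" --pt "0 0 0" --pt "0 0 0" --roll '[0, 0, 0, 0, 0, 0, 0, 0, 0, 0]' --jaw '[45, 60, 65, 65, 65, 65, 65, 65, 65, 65]'

```text
t: 16.1
tool_pos: [0.4123, 0.1825, 0.2632]
ee_rot: [2.622, -0.013, 1.522]
wrist_force: [-0.3, -0.8, -0.8]
grip_width: 0.0651
grasp_force: 0.0
```

Run:
```python
from h import *
from m import dock
t=read_camera("top")[:,:,::-1]; s=read_camera("scene")[:,:,::-1]
cv2.imwrite("pics/top3.png",t)
cv2.imwrite("pics/scene3.png",s)
near=lambda im,b,q:min(blobs(im,*b),key=lambda c:np.hypot(*(c[0]-q)))[0]
x,y,z=dock(-.0556); C=np.array([.5199,.1781,.075])
for h in(.011,.014):
  for k in(1,-1):
    P=C+x*.0333+y*.02*k+z*h; q=proj("top",P);r=proj("scene",P)
    print(h,"pred",q.round(1),r.round(1),"meas",near(t,(225,222,50,30),q).round(1),near(s,(350,255,45,40),r).round(1))
f=lambda im,x,y,w,h:cv2.convertScaleAbs(cv2.resize(im[y:y+h,x:x+w],(400,480),interpolation=cv2.INTER_CUBIC),alpha=1.8,beta=15)
cv2.imwrite("pics/crop3.png",np.hstack([f(t,200,192,110,132),f(s,325,205,100,120)]))
```

```text
0.011 pred [242.5 238.7] [375.  277.7] meas [241.8 238.4] [374.2 278.7]
0.011 pred [259.4 240.1] [364.3 268. ] meas [258.8 239.8] [363.3 268.7]
0.014 pred [242.3 239.3] [375.5 276.9] meas [241.8 238.4] [374.2 278.7]
0.014 pred [259.2 240.6] [364.7 267.1] meas [258.8 239.8] [363.3 268.7]
```

View pics/crop3.png

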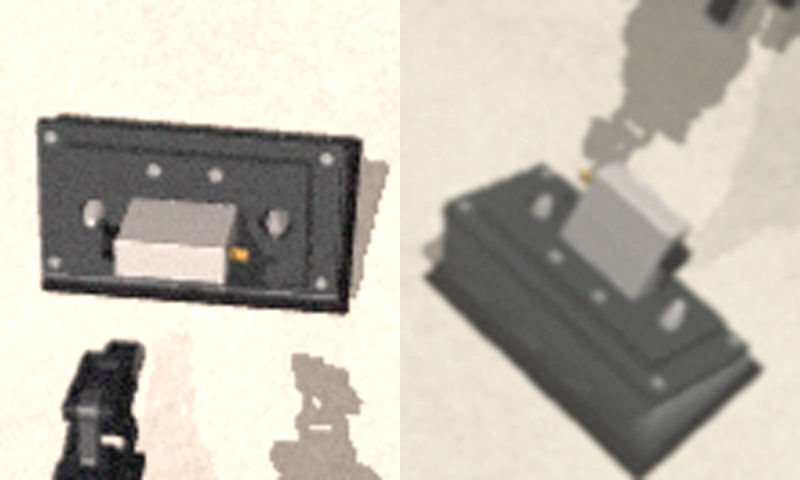

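View pics/scene3.png

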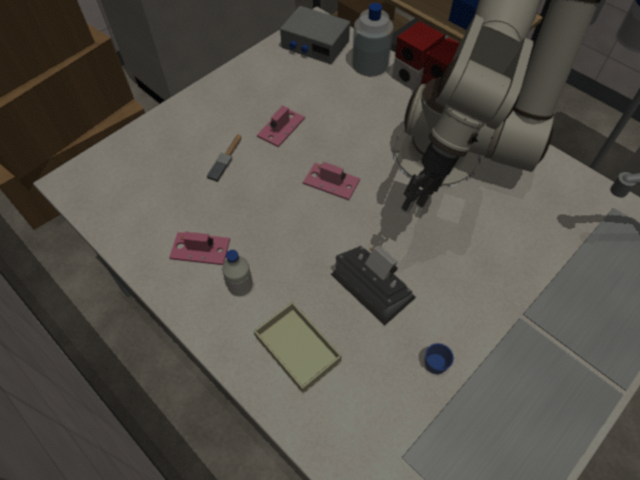

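The bolts match the flush prediction to within the camera bias. Both pins are through, the bystanders are where they started and the gripper is clear. Handing in.

```bash
python3 -c "
from workcell import *; print(job_done())"
```

```text
the job is handed in; nothing more can be done
None
```

The gas manifold is docked flush on the sloping face with the round pin through the small hole and the diamond pin through the large one, it is released, and the bottle, cup, tray and brush were left where they were; the job is handed in at about 16 s.

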